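# Mix fresh deburring beads into the media pot

### The job

Pull the stirrer out from under the riser by its paddle end, lay it on the blue mat and let go, so that you can take it again by its blue handle. Holding the handle, put the paddle down among the beads in the steel pot and stir round at least three full turns, in circles some 30 mm out from the middle, going on until the green beads are mixed in: at least two of them with a clear gap of a bead's width between them. Then lay the stirrer flat on the mat again, with every bead still in the pot and the bottle, jar, reel and screwdriver left where they stand.

Things in the scene. Friction and masses are not known exactly. Their poses are not given: they have to be found in the camera images.
- stirrer: rigid stirrer, 200 mm long, about 0.12 kg. Origin: mid-length, on its underside; +x from handle to paddle, +z up as it lies. All parts are centred on an axis 15 mm above the underside: blue handle 20 wide, 30 high (x -100 to -10), steel rod 10 dia (to x 55), flat yellow paddle 22 wide, 8 thick (x 55 to 100). Starts with 70 to 90 mm of the paddle end out of the riser, handle hidden under it
- stirrer_tip (a point): the middle of the free end of the yellow paddle, on the stirrer's axis. To stir, hold it about as low as the beads' middles, clear of the pot's floor, with the stirrer steep, so that it does not press beads down or jam them against the wall; keep it lower than the beads' tops
- stirrer_grip (a point): the middle of the blue handle, on the stirrer's axis, 155 mm from the tip; hold the handle within 50 mm of this point to stir
- pot: round steel pot bolted to the bench, outside diameter 156 mm, wall 4 mm, rim 50 mm above the bench, flat inner floor 5 mm above the bench, blue foot flange 174 mm wide. Origin: its centre at bench height, z up. The spray bottle stands about 135 mm from its centre, on its +x side
- green1_center (a point): centre of a green plastic ball bead, 26 mm diameter, 14 g, loose in the pot; the three green ones start side by side in one bunch
- green2_center (a point): centre of a green plastic ball bead, 26 mm diameter, 14 g, loose in the pot; the three green ones start side by side in one bunch
- green3_center (a point): centre of a green plastic ball bead, 26 mm diameter, 14 g, loose in the pot; the three green ones start side by side in one bunch
- white1_center (a point): centre of a white plastic ball bead, 26 mm diameter, 14 g, loose in the pot
- white2_center (a point): centre of a white plastic ball bead, 26 mm diameter, 14 g, loose in the pot
- white3_center (a point): centre of a white plastic ball bead, 26 mm diameter, 14 g, loose in the pot
- white4_center (a point): centre of a white plastic ball bead, 26 mm diameter, 14 g, loose in the pot
- white5_center (a point): centre of a white plastic ball bead, 26 mm diameter, 14 g, loose in the pot
- mat: dark blue laying mat fixed on the bench, 230 mm (its x) by 110 mm (its y), 3 mm thick; origin in its middle at bench height. Lay the stirrer here
- riser: fixed low aluminium riser: flat top 150 mm deep (x), 150 wide (y), 5 thick, its upper face 50 mm above the bench, on two side walls, open at front and rear. Origin: on the bench, 60 mm in front of the middle of its front edge; +x points into the riser. A black meter 22 mm high is fixed on the rear half of the top
- spray: bystander: white spray bottle, 64 mm diameter, 190 mm tall, loose; origin under its centre. Do not shift it
- jar: bystander: amber jar, 56 mm diameter, about 45 mm tall, loose, beside the paddle end; origin under its centre. Do not shift it
- reel: bystander: black reel lying flat, 90 mm diameter, 22 mm high, loose, beyond the mat; origin under its centre. Do not shift it
- driver: bystander: red screwdriver, 170 mm long, lying loose between the robot and the mat; origin about its middle. Do not shift it
Things that resemble listed ones, but are neither listed nor needed, are in the scene too. Of the things shaped like the stirrer, the blue one is meant.

How it is judged:
On the way, in this order (a step that is already met when the one before it is completed fails the run):
1. the stirrer has been drawn out from under the riser, laid flat on the mat and let go (x of stirrer in the frame of mat between -0.06 and 0.06 m and y of stirrer in the frame of mat between -0.045 and 0.045 m and height (world z) of stirrer below 0.012 m and angle between stirrer's own z axis and vertical below 0.12 rad and linear speed of stirrer below 0.03 m/s and contact force between the fingers and stirrer below 0.1 N), for 0.2 s.
2. held by its handle, the paddle is down among the beads on one side of the pot (x of stirrer_tip in the frame of pot above 0.018 m and z of stirrer_tip in the frame of pot below 0.03 m and horizontal distance between stirrer_tip and pot below 0.074 m and contact force between the fingers and stirrer above 0.5 N and distance between the grasp point and stirrer_grip below 0.065 m), for 0.02 s.
3. the paddle is going round, not across: it passes the side between ((y of stirrer_tip in the frame of pot above 0.016 m or y of stirrer_tip in the frame of pot below -0.016 m) and x of stirrer_tip in the frame of pot between -0.016 and 0.016 m and z of stirrer_tip in the frame of pot below 0.03 m and horizontal distance between stirrer_tip and pot below 0.074 m and contact force between the fingers and stirrer above 0.5 N and distance between the grasp point and stirrer_grip below 0.065 m), for 0.02 s.
4. the paddle, down among the beads, has come to the opposite side (x of stirrer_tip in the frame of pot below -0.018 m and z of stirrer_tip in the frame of pot below 0.03 m and horizontal distance between stirrer_tip and pot below 0.074 m and contact force between the fingers and stirrer above 0.5 N and distance between the grasp point and stirrer_grip below 0.065 m), for 0.02 s.
5. the paddle is going round, not across: it passes the side between (all of step 3), for 0.02 s.
6. held by its handle, the paddle is down among the beads on one side of the pot (all of step 2), for 0.02 s.
7. the paddle is going round, not across: it passes the side between (all of step 5), for 0.02 s.
8. the paddle, down among the beads, has come to the opposite side (all of step 4), for 0.02 s.
9. the paddle is going round, not across: it passes the side between (all of step 7), for 0.02 s.
10. held by its handle, the paddle is down among the beads on one side of the pot (all of step 6), for 0.02 s.
At the end, for the whole second after the job is handed in: Stirrer flat, still, released on the mat, its middle within 60 mm (length) and 45 mm (width) of the mat's middle; two green beads with centres over 50 mm apart; all eight beads on the pot's floor (centres below 30 mm, within 74 mm of its axis) (all of step 1 and (distance between green1_center and green2_center above 0.05 m or distance between any of green1_center, green2_center and green3_center above 0.05 m) and horizontal distance between each of green1_center, green2_center, green3_center, white1_center, white2_center, white3_center, white4_center, white5_center and pot below 0.074 m and height (world z) of each of green1_center, green2_center, green3_center, white1_center, white2_center, white3_center, white4_center, white5_center below 0.03 m); the robot touches nothing.
It fails at once if the spray bottle is shifted by more than 30 mm (distance of spray from where it was at the start of the episode above 0.03 m).
It fails at once if the amber jar is shifted by more than 30 mm (distance of jar from where it was at the start of the episode above 0.03 m).
It fails at once if the black reel is shifted by more than 30 mm (distance of reel from where it was at the start of the episode above 0.03 m).
It fails at once if the screwdriver is shifted by more than 30 mm (distance of driver from where it was at the start of the episode above 0.03 m).
It also fails if it takes over 72 s, if anything falls off the work surface, if the arm or the gripper's body presses on something with over 40 N, if the wrist force passes 120 N, or if a joint passes its speed limit or range.

### The arm

A 6-joint arm with a two-finger parallel gripper is mounted at the origin on the work surface. World frame = base frame: x ahead of the robot, y to its left, z up, the work surface at z = 0. Lengths are in m, angles in rad, forces in N, time in s.
With the tool pointing down it reaches from about 0.25 to 0.725 m from the base axis. Payload 4 kg.
Tool frame: the origin (TCP) lies on the centre line of the jaws, within the pads' length; the fingertips stand 17 mm ahead of it and the grasp point (between the pads) lies 2 mm behind it; z points along the fingers, y is the line along which they close (so a half turn about z gives the same grasp; the last joint's range is limited). The gripper opens to 85 mm and grips with 20 to 120 N. Pads are 22 mm wide; open, the fingers measure 114 mm over their backs; the gripper's body (76 mm by 85 mm) begins 54 mm behind the grasp point. The pads swing forward as they close: fully open they stand 13 mm farther back than shut.
Start: joints at [-1.307, 0.241, 0.005, 1.335, 0, 1.571], TCP at [0.13, -0.483, 0.248] pointing down, gripper open.
Joint ranges: [-2.72, 2.72], [-1.05, 1.87], [-1.09, 1.28], [-1.99, 2.15], [-1.42, 1.44], [-3.14, 3.14]. Speed limits (rad/s): [2.79, 2.79, 3.14, 3.14, 3.14, 3.14].

### API

Orientations are given as a unit quaternion [x, y, z, w].
In Python, from workcell import bot, camera, get_calibration gives the robot as it stands.
- The arm moves only by the tool apply_moves, never from a script. Its argument "steps" is a list of rows, each a list of 3 entries, a list of its own where there are three numbers: the shift along the tool's x, y, z as a fraction of full scale, then the turn, a rotation vector about the tool's x, y, z as a fraction of full scale, then the opening, from 0 (shut) to 1 (fully open). A call has exactly 8 rows; each row shifts and turns the commanded pose from where the row before left it, along the tool's axes as they then stand; what a row does not reach is not made up. Full scale, the value 1, is 20 cm for a shift and pi rad for a turn. A row lasts 1/12 s, in which the tool goes at most 41.7 mm and 7.16 degrees, less where a joint would pass 70% of its speed; a pose out of reach is approached as far as the arm can. A call with a number of a shift or a turn outside -1 to 1 is refused whole. A call with a gripper value outside its range is refused whole. The fingers move at their own pace and stop on an object; the grip force is fixed at half the most. Time passes only in rows, so rows that do not move let the fingers close, or fill a call up. It gives the time, the measured TCP pose, the force, the opening and the grip force at its end, in the units of the state.
- bot.get_obs(): the state, without advancing time (a new reading comes with each control period).
- camera(name): name is "side" or "top" or "wrist"; returns (picture, depth): 384x512x3 uint8, red, green, blue; 384x512 float32, m along the optical axis (not along the pixel's ray), 0 where there is no reading.
- get_calibration(name): a dict with "fov_y" (degrees; the focal length in pixels is half the picture's height over the tangent of half this angle, whatever the lens; pixels are square), "cx", "cy" (the principal point, pixels), "dist_coeffs" ([k1, k2, p1, p2, k3] as OpenCV has them; the pictures are not rectified), "rvec" (rotation vector, rad) and "tvec" (3), from world to camera coordinates, as OpenCV has them. Camera axes: x right, y down, z forward; pixel columns grow to the right and rows downward; lengths in m; the calibration is good to about 2 mm. A picture is of the moment at which its call begins: read the wrist's pose just before it. get_calibration takes no time and is no camera call; for the wrist camera it gives the pose at the moment of the call.
- bot.job_done(): hands the job in; it is judged then, once.
The state is a dict: "clock": time; "joint_pos": joint angles; "joint_vel": joint speeds; "tau": joint torques, N m; "eef_pos": TCP position; "tool_rot": TCP orientation; "ft_force": force on the tool from outside, world axes, zero at the start; "ft_torque": the same for the moment, N m; "grip_width": finger opening in m; "grasp_force": force on a finger pad.
Only numpy, scipy, OpenCV 4.12 (cv2) and the standard library are available. Lean on these libraries where they do the work, as an engineer would, in place of code of your own. Each camera call takes 0.05 s, during which the arm holds its last target. There are 200 camera calls.

## Working session

There is one attempt and no reset: what is moved stays moved. The work goes in short steps, Python scripts to look and compute and a tool call to move; the robot and the scene stay as the last step left them, time stands still between calls to the robot, and variables do not carry over. Pictures are saved under pics/ and viewed, at most 10 in all, crops included, and the job is handed in when it is done.

Besides the shell and the picture viewer there is one more tool, called after ">>>" as name(argument=value, ...) on one line, values as JSON. apply_moves: Moves the arm, as the interface text tells. Its arguments: {"type":"object","properties":{"steps":{"type":"array"}},"required":["steps"]}

```bash
mkdir -p pics; cat > h.py <<'E'
import numpy as np, cv2
from workcell import bot, camera, get_calibration
from scipy.spatial.transform import Rotation as R
def K(c):
    f=192/np.tan(np.radians(c['fov_y']/2)); return np.array([[f,0,c['cx']],[0,f,c['cy']],[0,0,1]])
def snap(n,fn):
    c=get_calibration(n); im,d=camera(n)
    cv2.imwrite('pics/'+fn+'.png',im[:,:,::-1]); np.savez('pics/'+fn,im=im,d=d,**{k:np.array(v) for k,v in c.items()}); return im,d,c
def world(c,d):
    "world xyz map for all pixels"
    h,w=d.shape; uv=np.stack(np.meshgrid(np.arange(w),np.arange(h)),-1).reshape(-1,1,2).astype(np.float64)
    n=cv2.undistortPoints(uv,K(c),np.array(c['dist_coeffs'],float)).reshape(h,w,2)
    P=np.dstack([n*d[...,None],d]); Rm=cv2.Rodrigues(np.array(c['rvec'],float))[0]
    return (P-np.array(c['tvec'],float).ravel())@Rm
E
python3 - <<'E'
from h import *
a=[snap(n,n+'0') for n in('top','side')]
cv2.imwrite('pics/both.png',cv2.resize(np.hstack([x[0][:,:,::-1] for x in a]),(800,300)))
print({k:v for k,v in bot.get_obs().items()})
for x in a: print(x[2])
E
```

```text
{'clock': 0.1, 'joint_pos': array([-1.30701180e+00,  2.41355989e-01,  3.82743592e-03,  1.33522251e+00,
        1.22205738e-05,  1.57084008e+00]), 'joint_vel': array([-0.00088382, -0.00271247,  0.00220975,  0.00072941, -0.0001849 ,
        0.00021878]), 'tau': array([-1.21474000e-03, -3.73137474e+01,  2.53010595e+01,  1.08502872e-02,
        1.87503517e-06, -7.81798434e-06]), 'eef_pos': array([ 0.1302261 , -0.48216619,  0.24748078]), 'tool_rot': array([ 9.91317221e-01,  1.31488452e-01, -1.22498137e-04, -9.69682343e-04]), 'ft_force': array([ 0.23611764, -0.16823426, -0.10517217]), 'ft_torque': array([ 0.00904516, -0.01455362, -0.0012291 ]), 'grasp_force': 0.0, 'grip_width': 0.08563742970521476}
{'fov_y': 57.07796136088573, 'cx': 257.3259978075995, 'cy': 187.41353086607688, 'dist_coeffs': array([0.0135745, 0.       , 0.       , 0.       , 0.       ]), 'rvec': array([ 2.22858921, -2.16540524,  0.10156893]), 'tvec': array([0.02620904, 0.49636817, 1.11505661])}
{'fov_y': 52.02281221226429, 'cx': 260.2486442204692, 'cy': 188.30888199156774, 'dist_coeffs': array([-0.00625959,  0.        ,  0.        ,  0.        ,  0.        ]), 'rvec': array([ 2.1388684,  0.7342073, -0.3564681]), 'tvec': array([-0.43305486, -0.12707674,  1.18987335])}
```

View pics/top0.png

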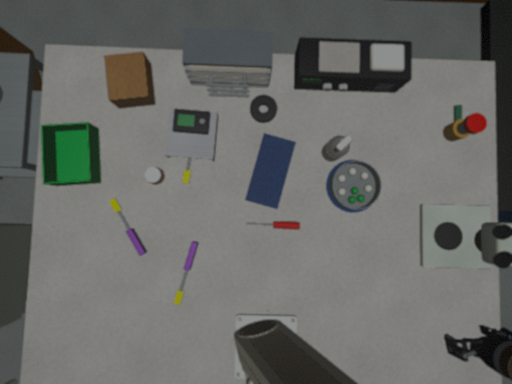

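```bash
python3 - <<'E'
from h import *
z=np.load('pics/top0.npz'); im=z['im']; W=world({k:z[k] for k in z.files},z['d'])
hsv=cv2.cvtColor(im,cv2.COLOR_RGB2HSV)
def box(u0,v0,u1,v1,m,name,zr=(-.01,.3)):
    M=np.zeros(m.shape,bool);M[v0:v1,u0:u1]=1;M&=m&(W[...,2]>zr[0])&(W[...,2]<zr[1]);P=W[M]
    r=cv2.minAreaRect(P[:,:2].astype(np.float32)*1000)
    print(name,len(P),'mean',P.mean(0).round(4),'rect mm',np.round(r[0],1),np.round(r[1],1),round(r[2],1),'z',np.percentile(P[:,2],[5,50,95]).round(4)); return P
H,S,V=[hsv[...,i] for i in range(3)]
blue=(H>105)&(H<125)&(S>110)
box(240,125,300,215,blue,'mat'); box(320,155,385,215,blue,'flange')
T=np.ones_like(blue)
yel=(H>20)&(H<35)&(S>130)
Y=box(175,150,200,190,yel,'paddle')
box(160,105,222,165,T,'riser',(.04,.06))
box(140,160,168,190,T,'jar',(.025,.08)); box(245,90,280,125,T,'reel',(.012,.05))
box(315,130,355,165,T,'spray',(.05,.25)); box(244,215,302,232,T,'driver',(.008,.05))
box(170,155,200,190,T,'stirrer',(.009,.04))
box(325,155,385,215,T,'rim',(.044,.056))
box(325,155,385,215,(H>40)&(H<80)&(S>130),'green')
cr=np.hstack([cv2.resize(im[100:200,140:240],(400,400)),cv2.resize(im[145:220,320:395],(400,400))])
cv2.imwrite('pics/crop1.png',cr[:,:,::-1])
E
```

```text
mat 1918 mean [ 5.545e-01 -5.000e-04  2.700e-03] rect mm [5.536e+02 2.000e-01] [ 99.  219.4] 76.1 z [-0.0009  0.0027  0.0064]
flange 115 mean [ 0.4971 -0.2133  0.0039] rect mm [ 499.9 -223.2] [163.5  72.9] 14.3 z [-0.      0.0038  0.0074]
paddle 72 mean [0.5243 0.2686 0.0188] rect mm [525.3 268.6] [17.9 40.2] 84.3 z [0.0147 0.019  0.0218]
riser 1459 mean [0.6339 0.2524 0.0497] rect mm [656.5 253.4] [150.  150.2] 87.0 z [0.0462 0.0497 0.0531]
jar 216 mean [0.5238 0.3667 0.0445] rect mm [524.2 367.3] [47.8 47.5] 30.0 z [0.0388 0.0447 0.0487]
reel 555 mean [0.7545 0.0302 0.0216] rect mm [753.1  35.3] [ 87.7 103.6] 2.3 z [0.0169 0.0213 0.0258]
spray 502 mean [ 0.612  -0.1874  0.1313] rect mm [ 608.2 -202. ] [89.  63.3] 27.3 z [0.0575 0.1244 0.19  ]
driver 259 mean [ 0.3794 -0.0376  0.0208] rect mm [377.3 -12.7] [ 25.8 165.6] 0.9 z [0.0129 0.022  0.0271]
stirrer 136 mean [0.5358 0.2663 0.0186] rect mm [543.5 265.4] [21.5 82.5] 82.8 z [0.0143 0.0188 0.0218]
rim 255 mean [ 0.5142 -0.2663  0.049 ] rect mm [ 513.  -253.7] [186.1 153.6] 82.1 z [0.0448 0.0489 0.0524]
green 87 mean [ 0.4771 -0.2724  0.0285] rect mm [ 481.2 -271. ] [43.1 44.9] 12.8 z [0.024  0.0287 0.0329]
```

View pics/crop1.png

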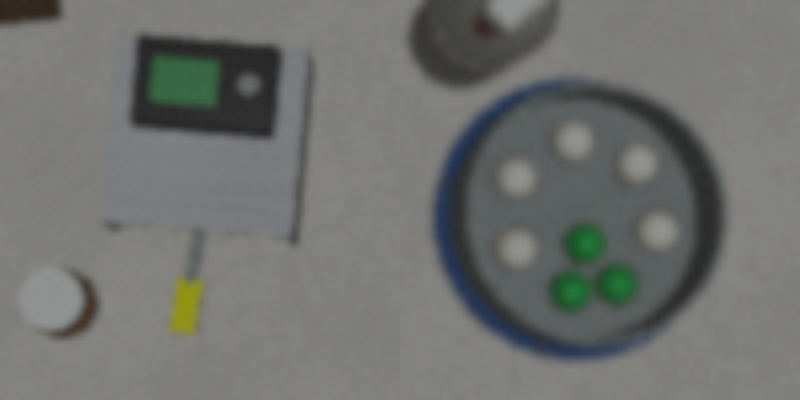

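View pics/side0.png

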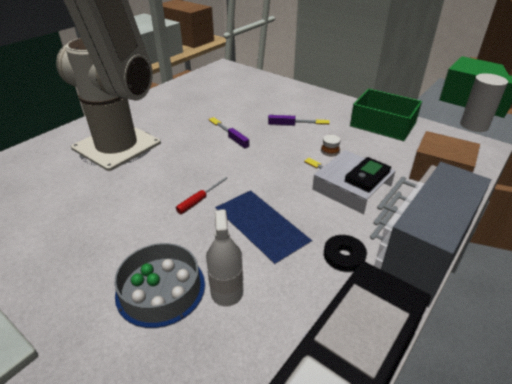

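Top image: lookalikes are two purple-handled stirrers at (128,228) and (187,272). The one meant is the yellow paddle at (187,177), sticking out from under the riser; the close crop confirms its hidden handle and the jar beside it. The pot is at (353,186), the spray at (337,148) and the mat at (271,171).

```bash
cat > plan.py <<'E'
from h import *
import json,sys
def pose(x,y,z,head,tilt=0):
    "tool x heading (deg, horizontal), tilt: tool x from horizontal towards down"
    h,t=np.radians([head,tilt]); hx=np.array([np.cos(h),np.sin(h),0]); dn=np.array([0,0,-1.])
    X=hx*np.cos(t)+dn*np.sin(t); Z=dn*np.cos(t)-hx*np.sin(t); Y=np.cross(Z,X)
    return np.array([x,y,z]),R.from_matrix(np.c_[X,Y,Z])
def cur():
    o=bot.get_obs(); return np.array(o['eef_pos']),R.from_quat(o['tool_rot'])
def rows(way,grip,start=None):
    "way: list of (pose,nrows)"
    p,q=start or cur(); out=[]
    for (tp,tq),n in way:
        p0,q0=p.copy(),q; rv=(q0.inv()*tq).as_rotvec()
        for i in range(1,n+1):
            g=p0+(tp-p0)*i/n; gq=q0*R.from_rotvec(rv*i/n)
            s=np.round(q.inv().apply(g-p)/.2,3)+0.; r=np.round((q.inv()*gq).as_rotvec()/np.pi,3)+0.
            out.append([s.tolist(),r.tolist(),grip]); p=p+q.apply(s*.2); q=q*R.from_rotvec(r*np.pi)
            assert np.linalg.norm(s)<.2085 and np.linalg.norm(r)<.0398,(s,r)
    while len(out)%8: out.append([[0,0,0],[0,0,0],grip])
    for i in range(0,len(out),8): print(json.dumps(out[i:i+8]).replace(' ',''))
    print('end',p.round(4))
    return p,q
E
python3 - <<'E'
from plan import *
from scipy.optimize import least_squares
z=np.load('pics/top0.npz'); W=world({k:z[k] for k in z.files},z['d'])[150:215,320:388].reshape(-1,3)
P=W[(W[:,2]>.043)&(W[:,2]<.056)&(np.hypot(W[:,0]-.5,W[:,1]+.255)<.1)]
r=least_squares(lambda c:np.hypot(P[:,0]-c[0],P[:,1]-c[1])-.076,[.5,-.255],loss='soft_l1',f_scale=.003)
print('pot',r.x, np.median(abs(r.fun)))
s=np.load('pics/side0.npz'); S=world({k:s[k] for k in s.files},s['d'])
for nm,c,rr,zr in (('pot',r.x,.076,(.02,.056)),('spray',[.61,-.19],.032,(.01,.09))):
    A=S[(S[...,2]>zr[0])&(S[...,2]<zr[1])&(np.hypot(S[...,0]-c[0],S[...,1]-c[1])<rr+.025)]
    f=least_squares(lambda q:np.hypot(A[:,0]-q[0],A[:,1]-q[1])-rr,c,loss='soft_l1',f_scale=.003); print(nm,f.x,len(A),np.median(abs(f.fun)))
rows([(pose(.523,.269,.12,172.8),24)],1)
E
```

```text
pot [ 0.51112528 -0.2688274 ] 0.0011961529235496177
pot [ 0.51278438 -0.27114118] 3051 0.0012698359474183074
spray [ 0.61941724 -0.19847329] 1031 0.0007581243597935966
[[[0.12,-0.13,0.027],[0.0,0.0,-0.037],1],[[0.134,-0.115,0.027],[0.0,0.0,-0.036],1],[[0.146,-0.099,0.026],[0.0,0.0,-0.037],1],[[0.157,-0.081,0.027],[0.0,0.0,-0.036],1],[[0.164,-0.064,0.027],[0.0,0.0,-0.037],1],[[0.171,-0.043,0.027],[0.0,0.0,-0.036],1],[[0.175,-0.024,0.027],[0.0,0.0,-0.037],1],[[0.177,-0.004,0.027],[0.0,0.0,-0.036],1]]
[[[0.176,0.016,0.026],[0.0,0.0,-0.037],1],[[0.172,0.037,0.027],[0.0,0.0,-0.036],1],[[0.168,0.056,0.027],[0.0,0.0,-0.037],1],[[0.16,0.075,0.027],[0.0,0.0,-0.036],1],[[0.15,0.092,0.027],[0.0,0.0,-0.037],1],[[0.139,0.109,0.026],[0.0,0.0,-0.036],1],[[0.125,0.124,0.027],[0.0,0.0,-0.037],1],[[0.111,0.138,0.027],[0.0,0.0,-0.036],1]]
[[[0.094,0.15,0.027],[0.0,0.0,-0.037],1],[[0.076,0.159,0.027],[0.0,0.0,-0.036],1],[[0.057,0.167,0.026],[0.0,0.0,-0.037],1],[[0.038,0.172,0.027],[0.0,0.0,-0.036],1],[[0.018,0.176,0.027],[0.0,0.0,-0.037],1],[[-0.003,0.177,0.027],[0.001,0.0,-0.036],1],[[-0.022,0.175,0.026],[0.0,0.0,-0.037],1],[[-0.042,0.171,0.026],[0.0,0.0,-0.036],1]]
end [0.5229 0.269  0.1201]
```

>>> apply_moves(steps=[[[0.12, -0.13, 0.027], [0.0, 0.0, -0.037], 1], [[0.134, -0.115, 0.027], [0.0, 0.0, -0.036], 1], [[0.146, -0.099, 0.026], [0.0, 0.0, -0.037], 1], [[0.157, -0.081, 0.027], [0.0, 0.0, -0.036], 1], [[0.164, -0.064, 0.027], [0.0, 0.0, -0.037], 1], [[0.171, -0.043, 0.027], [0.0, 0.0, -0.036], 1], [[0.175, -0.024, 0.027], [0.0, 0.0, -0.037], 1], [[0.177, -0.004, 0.027], [0.0, 0.0, -0.036], 1]])

```text
clock: 0.77
eef_pos: [0.2614, -0.2306, 0.2048]
tool_rot: [0.829, 0.559, 0.0, -0.0]
ft_force: [1.7, -0.2, -0.2]
grip_width: 0.0855
grasp_force: 0.0
```

>>> apply_moves(steps=[[[0.176, 0.016, 0.026], [0.0, 0.0, -0.037], 1], [[0.172, 0.037, 0.027], [0.0, 0.0, -0.036], 1], [[0.168, 0.056, 0.027], [0.0, 0.0, -0.037], 1], [[0.16, 0.075, 0.027], [0.0, 0.0, -0.036], 1], [[0.15, 0.092, 0.027], [0.0, 0.0, -0.037], 1], [[0.139, 0.109, 0.026], [0.0, 0.0, -0.036], 1], [[0.125, 0.124, 0.027], [0.0, 0.0, -0.037], 1], [[0.111, 0.138, 0.027], [0.0, 0.0, -0.036], 1]])

```text
clock: 1.43
eef_pos: [0.3923, 0.0198, 0.1621]
tool_rot: [0.496, 0.869, -0.0, -0.0]
ft_force: [0.8, 0.2, 1.2]
grip_width: 0.0854
grasp_force: 0.0
```

>>> apply_moves(steps=[[[0.094, 0.15, 0.027], [0.0, 0.0, -0.037], 1], [[0.076, 0.159, 0.027], [0.0, 0.0, -0.036], 1], [[0.057, 0.167, 0.026], [0.0, 0.0, -0.037], 1], [[0.038, 0.172, 0.027], [0.0, 0.0, -0.036], 1], [[0.018, 0.176, 0.027], [0.0, 0.0, -0.037], 1], [[-0.003, 0.177, 0.027], [0.0, 0.0, -0.036], 1], [[-0.022, 0.175, 0.026], [0.0, 0.0, -0.037], 1], [[-0.042, 0.171, 0.026], [0.0, 0.0, -0.036], 1]])

```text
clock: 2.1
eef_pos: [0.5232, 0.2697, 0.1189]
tool_rot: [0.06, 0.998, -0.0, -0.001]
ft_force: [-0.5, -1.3, 0.6]
grip_width: 0.0854
grasp_force: 0.0
```

```bash
python3 - <<'E'
from plan import *
im,d,c=snap('wrist','w1'); o=bot.get_obs(); print(o['clock'],o['eef_pos'],o['joint_pos'].round(3),R.from_quat(o['tool_rot']).as_matrix().round(3))
W=world(c,d); hsv=cv2.cvtColor(im,cv2.COLOR_RGB2HSV); H,S,V=[hsv[...,i] for i in range(3)]
for nm,m in (('yel',(H>20)&(H<35)&(S>130)),):
    m=m&(d>0)&(W[...,2]<.04)&(W[...,2]>.005); P=W[m]; r=cv2.minAreaRect(P[:,:2].astype(np.float32)*1000); print(nm,len(P),r,np.median(P[:,2]))
E
```

```text
2.15 [0.52590979 0.27556857 0.11722485] [0.481 0.505 0.043 1.106 0.003 0.593] [[-0.994  0.112  0.001]
 [ 0.112  0.994  0.004]
 [-0.001  0.004 -1.   ]]
yel 1649 ((525.503173828125, 267.9602355957031), (21.48200798034668, 45.36077117919922), 82.74833679199219) 0.018663610169415333
```

View pics/w1.png

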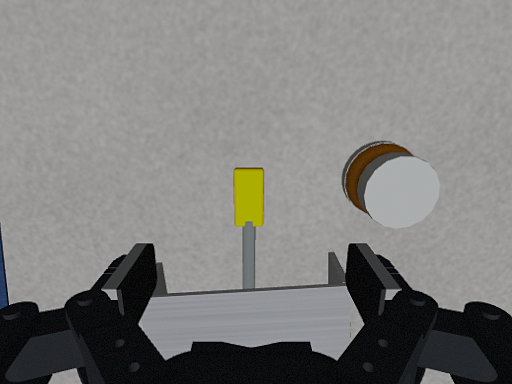

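The wrist view shows the yellow paddle (249,197) between the fingers, and the amber jar clear at (390,190).

```bash
python3 - <<'E'
from plan import *
s=rows([(pose(.521,.2686,.06,172.8),3),(pose(.521,.2686,.0215,172.8),3)],1)
d=np.array([np.cos(np.radians(172.8)),np.sin(np.radians(172.8))])*.155
rows([(pose(.521+d[0],.2686+d[1],.0225,172.8),8)],0,s)
E
```

```text
[[[0.007,-0.013,0.095],[0.0,0.0,0.001],1],[[0.007,-0.013,0.096],[0.001,0.0,0.002],1],[[0.007,-0.012,0.095],[0.0,0.0,0.001],1],[[0.0,0.0,0.064],[0.0,0.0,0.0],1],[[0.0,0.0,0.064],[0.0,0.0,0.0],1],[[0.0,-0.001,0.064],[0.0,0.0,0.0],1],[[0,0,0],[0,0,0],1],[[0,0,0],[0,0,0],1]]
end [0.5209 0.2685 0.0216]
[[[0.097,0.0,-0.001],[0.0,0.0,0.0],0],[[0.097,0.0,0.0],[0.0,0.0,0.0],0],[[0.097,0.001,-0.001],[0.0,0.0,0.0],0],[[0.096,0.0,-0.001],[0.0,0.0,0.0],0],[[0.097,0.0,0.0],[0.0,0.0,0.0],0],[[0.097,0.0,-0.001],[0.0,0.0,0.0],0],[[0.097,0.0,0.0],[0.0,0.0,0.0],0],[[0.097,0.0,-0.001],[0.0,0.0,0.0],0]]
end [0.3672 0.288  0.0225]
```

>>> apply_moves(steps=[[[0.005, 0, 0.08], [0, 0, 0], 1], [[0.005, 0, 0.08], [0, 0, 0], 1], [[0, 0, 0.08], [0, 0, 0], 1], [[0, 0, 0.08], [0, 0, 0], 1], [[0, 0, 0.08], [0, 0, 0], 1], [[0, 0, 0], [0, 0, 0], 1], [[0, 0, 0], [0, 0, 0], 1], [[0, 0, 0], [0, 0, 0], 1]])

```text
clock: 2.82
eef_pos: [0.5214, 0.2685, 0.0405]
tool_rot: [0.063, 0.998, 0.0, 0.0]
ft_force: [1.4, -0.4, 0.4]
grip_width: 0.0856
grasp_force: 0.0
```

>>> apply_moves(steps=[[[0, 0, 0.047], [0, 0, 0], 1], [[0, 0, 0.046], [0, 0, 0], 1], [[0, 0, 0], [0, 0, 0], 0], [[0, 0, 0], [0, 0, 0], 0], [[0, 0, 0], [0, 0, 0], 0], [[0, 0, 0], [0, 0, 0], 0], [[0, 0, 0], [0, 0, 0], 0], [[0, 0, 0], [0, 0, 0], 0]])

```text
clock: 3.48
eef_pos: [0.5214, 0.2686, 0.0217]
tool_rot: [0.063, 0.998, 0.0, 0.0]
ft_force: [-0.3, 0.0, 0.3]
grip_width: 0.0202
grasp_force: 59.1
```

>>> apply_moves(steps=[[[0.06, 0, -0.003], [0, 0, 0], 0], [[0.1, 0, -0.002], [0, 0, 0], 0], [[0.11, 0, 0], [0, 0, 0], 0], [[0.11, 0, 0], [0, 0, 0], 0], [[0.11, 0, 0], [0, 0, 0], 0], [[0.11, 0, 0], [0, 0, 0], 0], [[0.11, 0, 0], [0, 0, 0], 0], [[0.06, 0, 0], [0, 0, 0], 0]])

```text
clock: 4.15
eef_pos: [0.3659, 0.2874, 0.0223]
tool_rot: [0.062, 0.998, -0.0, -0.001]
ft_force: [0.3, 0.4, -0.8]
grip_width: 0.0204
grasp_force: 59.0
```

```bash
python3 - <<'E'
from plan import *
im,d,c=snap('top','t2'); o=bot.get_obs(); print(o['clock'],o['eef_pos'],o['grip_width'],o['grasp_force'])
W=world(c,d); P=W[(W[...,2]>.012)&(W[...,2]<.05)&(W[...,1]>.2)&(W[...,1]<.33)&(W[...,0]>.35)&(W[...,0]<.575)]
print(np.array([P.min(0),P.max(0)]))
cv2.imwrite('pics/c2.png',cv2.resize(im[90:260,130:330,::-1],(600,510)))
mc=np.array([.5536,.0002]);h=np.radians(166.1);a=np.array([np.cos(h),np.sin(h)])
g=mc+a*.082
s=rows([(pose(*o['eef_pos'][:2],.10,172.8),3),(pose(*g,.10,166.1),9),(pose(*g,.027,166.1),3)],0)
E
```

```text
4.2 [0.36441914 0.28732722 0.02210553] 0.02019641117932876 59.06785190105438
[[0.36929911 0.25638762 0.01316409]
 [0.54591906 0.28918643 0.04942404]]
[[[0.0,0.0,-0.13],[0.0,0.0,0.0],0],[[0.001,0.0,-0.13],[0.0,-0.001,0.0],0],[[0.0,-0.001,-0.129],[-0.001,0.0,0.001],0],[[-0.079,-0.14,0.0],[0.0,0.0,0.004],0],[[-0.081,-0.138,-0.001],[0.0,0.0,0.004],0],[[-0.083,-0.138,0.0],[0.0,0.0,0.004],0],[[-0.084,-0.136,0.0],[0.0,0.0,0.004],0],[[-0.086,-0.136,0.0],[0.0,0.0,0.005],0]]
[[[-0.088,-0.134,-0.001],[0.0,0.0,0.004],0],[[-0.09,-0.133,0.0],[0.0,0.0,0.004],0],[[-0.092,-0.132,0.0],[0.0,0.0,0.004],0],[[-0.093,-0.131,0.0],[0.0,0.0,0.004],0],[[0.0,0.0,0.122],[0.0,0.0,0.0],0],[[0.0,0.0,0.121],[0.0,0.0,0.0],0],[[0.0,0.0,0.122],[0.0,0.0,0.0],0],[[0,0,0],[0,0,0],0]]
end [0.474  0.02   0.0269]
```

View pics/c2.png

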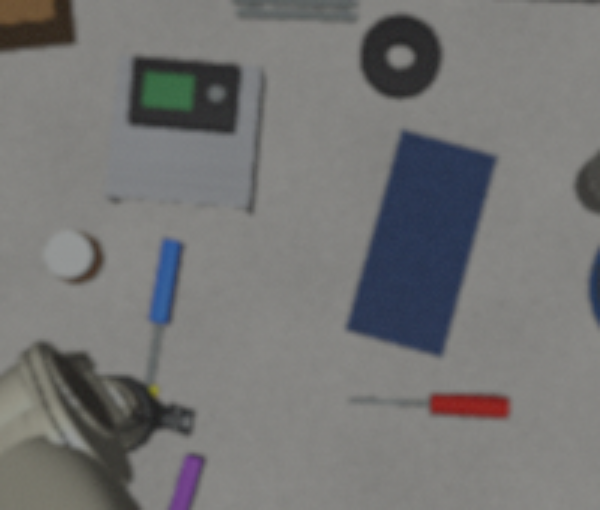

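The blue handle is out in front of the riser (crop 165,280), and the mat and screwdriver are clear.

>>> apply_moves(steps=[[[0.0, 0.0, -0.13], [0, 0, 0], 0], [[0, 0, -0.13], [0, 0, 0], 0], [[0, 0, -0.13], [0, 0, 0], 0], [[-0.079, -0.14, 0], [0, 0, 0.004], 0], [[-0.081, -0.138, 0], [0, 0, 0.004], 0], [[-0.083, -0.138, 0], [0, 0, 0.004], 0], [[-0.084, -0.136, 0], [0, 0, 0.004], 0], [[-0.086, -0.136, 0], [0, 0, 0.005], 0]])

```text
clock: 4.87
eef_pos: [0.4306, 0.1378, 0.1007]
tool_rot: [0.096, 0.995, 0.0, 0.001]
ft_force: [0.7, 0.3, -0.8]
grip_width: 0.0205
grasp_force: 59.0
```

>>> apply_moves(steps=[[[-0.088, -0.134, 0], [0, 0, 0.004], 0], [[-0.09, -0.133, 0], [0, 0, 0.004], 0], [[-0.092, -0.132, 0], [0, 0, 0.004], 0], [[-0.093, -0.131, 0], [0, 0, 0.004], 0], [[0, 0, 0.1], [0, 0, 0], 0], [[0, 0, 0.1], [0, 0, 0], 0], [[0, 0, 0], [0, 0, 0], 0], [[0, 0, 0], [0, 0, 0], 0]])

```text
clock: 5.53
eef_pos: [0.4773, 0.0198, 0.0595]
tool_rot: [0.121, 0.993, -0.0, -0.002]
ft_force: [0.1, 0.2, -1.2]
grip_width: 0.0202
grasp_force: 59.0
```

```bash
python3 - <<'E'
from plan import *
im,d,c=snap('side','s3'); o=bot.get_obs(); print(o['clock'],o['eef_pos'],o['tool_rot'],o['grip_width'],o['grasp_force'])
W=world(c,d); hsv=cv2.cvtColor(im,cv2.COLOR_RGB2HSV); H,S,V=[hsv[...,i] for i in range(3)]
m=(H>100)&(H<125)&(S>130)&(V>60)&(W[...,2]>.012)&(W[...,0]>.4)&(W[...,1]>-.1);P=W[m];print(len(P),P.min(0),P.max(0),P.mean(0))
for xx in np.arange(.5,.7,.02):
    Q=P[abs(P[:,0]-xx)<.01]
    if len(Q)>4: print(round(xx,2),len(Q),np.percentile(Q[:,2],[5,95]).round(3),Q[:,1].mean().round(3))
E
```

```text
5.5833 [0.47832885 0.02024944 0.06047409] [ 1.20793312e-01  9.92677628e-01 -1.21917814e-04 -2.95230688e-04] 0.020396775834818723 59.03667747974396
421 [ 0.56483699 -0.03275396  0.03629836] [0.65490621 0.00224081 0.0691594 ] [ 0.61122861 -0.01836152  0.05989686]
0.56 26 [0.041 0.067] -0.01
0.58 84 [0.042 0.068] -0.011
0.6 89 [0.041 0.068] -0.016
0.62 95 [0.04  0.067] -0.021
0.64 97 [0.041 0.068] -0.026
0.66 30 [0.039 0.067] -0.023
```

>>> apply_moves(steps=[[[0, 0, 0.06], [0, 0, 0], 0], [[0, 0, 0.06], [0, 0, 0], 0], [[0, 0, 0.035], [0, 0, 0], 0], [[0, 0, 0.016], [0, 0, 0], 0], [[0, 0, 0], [0, 0, 0], 0], [[0, 0, 0], [0, 0, 0], 0.55], [[0, 0, 0], [0, 0, 0], 0.55], [[0, 0, 0], [0, 0, 0], 0.55]])

```text
clock: 6.25
eef_pos: [0.479, 0.0206, 0.027]
tool_rot: [0.121, 0.993, 0.0, 0.001]
ft_force: [-0.1, 0.4, 0.8]
grip_width: 0.0471
grasp_force: 0.0
```

>>> apply_moves(steps=[[[0, 0, 0], [0, 0, 0], 0.9], [[0, 0, 0], [0, 0, 0], 0.9], [[0, 0, -0.1], [0, 0, 0], 1], [[0, 0, -0.15], [0, 0, 0], 1], [[0, 0, -0.15], [0, 0, 0], 1], [[0, 0, -0.1], [0, 0, 0], 1], [[0, 0, 0], [0, 0, 0], 1], [[0, 0, 0], [0, 0, 0], 1]])

```text
clock: 6.92
eef_pos: [0.4793, 0.0205, 0.1276]
tool_rot: [0.121, 0.993, 0.0, 0.002]
ft_force: [-0.1, 0.9, -0.3]
grip_width: 0.0855
grasp_force: 0.0
```

```bash
python3 - <<'E'
from plan import *
im,d,c=snap('wrist','w4'); o=bot.get_obs(); print(o['clock'],o['eef_pos'],o['tool_rot'],o['grip_width'],o['grasp_force'])
W=world(c,d); hsv=cv2.cvtColor(im,cv2.COLOR_RGB2HSV); H,S,V=[hsv[...,i] for i in range(3)]
for nm,m in (('yel',(H>20)&(H<35)&(S>130)),('blue',(H>100)&(H<125)&(S>100)&(W[...,2]>.028))):
    P=W[m&(d>0)&(W[...,2]<.06)]; r=cv2.minAreaRect(P[:,:2].astype(np.float32)*1000); print(nm,len(P),r,np.percentile(P[:,2],[5,50,95]))
im,d,c=snap('side','s4');W=world(c,d); hsv=cv2.cvtColor(im,cv2.COLOR_RGB2HSV); H,S,V=[hsv[...,i] for i in range(3)]
P=W[(H>100)&(H<125)&(S>130)&(V>60)&(W[...,2]>.012)&(W[...,0]>.4)&(W[...,1]>-.1)];print(P.min(0),P.max(0))
E
```

```text
6.9667 [0.47814639 0.02042979 0.12621635] [1.20740288e-01 9.92684069e-01 5.44361217e-05 3.46097500e-04] 0.08537992207071564 0.0
yel 1602 ((485.8547668457031, 19.61854362487793), (22.378419876098633, 52.79637908935547), 76.683837890625) [0.02023427 0.02162878 0.0227786 ]
blue 1071 ((587.3974609375, -6.345590591430664), (19.39636993408203, 43.36090850830078), 76.55715942382812) [0.03030186 0.03259751 0.03363671]
[ 0.5591545  -0.03254943  0.01219698] [0.65489653 0.0053845  0.03646099]
```

View pics/s4.png

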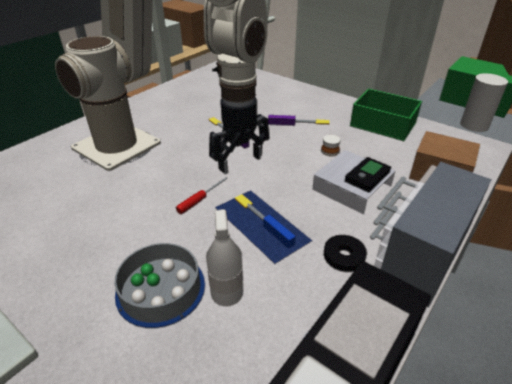

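```bash
python3 - <<'E'
from plan import *
print('beads')
z=np.load('pics/top0.npz'); im=z['im'];W=world({k:z[k] for k in z.files},z['d']); C=np.array([.512,-.2695])
hsv=cv2.cvtColor(im,cv2.COLOR_RGB2HSV); H,S,V=[hsv[...,i] for i in range(3)]
ins=np.hypot(W[...,0]-C[0],W[...,1]-C[1])<.072
for nm,m in (('g',(H>40)&(H<80)&(S>130)),('w',(S<60)&(V>140))):
    n,l,s,c=cv2.connectedComponentsWithStats((m&ins&(W[...,2]<.04)).astype(np.uint8),connectivity=4)
    for i in range(1,n):
        if s[i,4]>4: print(nm,s[i,4],(W[l==i].mean(0)[:2]-C).round(3),c[i].round(1))
h=166.6
s=rows([(pose(.612,-.0106,.125,h),5),(pose(.612,-.0106,.024,h),5)],1)
s=rows([(pose(.612,-.0106,.12,h),4),(pose(.46,-.03,.26,h),8)],0,s)
ph=152.3
def tc(tip,t=70,D=.157,e=.006):
    p,q=pose(0,0,0,ph,t); return np.array(tip)-q.apply([D,0,e]),q
s=rows([(tc([C[0]+.012,C[1],.105]),14)],0,s)
E
```

```text
beads
g 29 [-0.017  0.   ] [354.4 190.3]
g 28 [-0.041 -0.019] [360.4 197.8]
g 30 [-0.046  0.009] [351.7 199.2]
w 9 [0.044 0.008] [352.7 170.9]
w 8 [ 0.032 -0.032] [364.9 175.1]
w 9 [0.021 0.041] [342. 178.]
w 8 [-0.009 -0.044] [368.5 188. ]
w 9 [-0.021  0.04 ] [342. 191.]
[[[-0.138,0.002,0.0],[0.0,0.0,-0.001],1],[[-0.138,0.002,0.0],[0.0,0.0,0.0],1],[[-0.138,0.002,0.001],[0.0,0.0,-0.001],1],[[-0.138,0.001,0.0],[0.0,0.0,0.0],1],[[-0.138,0.001,0.0],[0.0,0.0,-0.001],1],[[0.0,0.0,0.101],[0.0,0.0,0.0],1],[[0.0,0.0,0.101],[0.0,0.0,0.0],1],[[-0.001,0.0,0.101],[0.0,0.0,0.0],1]]
[[[0.0,0.0,0.101],[0.0,0.0,0.0],1],[[0.0,0.0,0.101],[0.0,0.0,0.0],1],[[0,0,0],[0,0,0],1],[[0,0,0],[0,0,0],1],[[0,0,0],[0,0,0],1],[[0,0,0],[0,0,0],1],[[0,0,0],[0,0,0],1],[[0,0,0],[0,0,0],1]]
end [ 0.612  -0.0107  0.024 ]
[[[0.0,0.0,-0.12],[0.0,0.0,0.0],0],[[0.0,0.0,-0.12],[0.0,0.0,0.0],0],[[0.0,0.0,-0.12],[0.0,0.0,0.0],0],[[0.001,0.0,-0.12],[0.0,0.0,0.0],0],[[0.09,-0.034,-0.087],[0.0,0.0,0.0],0],[[0.089,-0.033,-0.088],[0.0,0.0,0.0],0],[[0.09,-0.034,-0.087],[0.0,0.0,0.0],0],[[0.09,-0.034,-0.087],[0.0,0.0,0.0],0]]
[[[0.09
[... 286 characters left out ...]
[0.003,-0.028,0.005],0],[[-0.059,-0.081,0.008],[0.004,-0.027,0.005],0],[[-0.06,-0.081,0.014],[0.003,-0.028,0.005],0],[[-0.06,-0.079,0.02],[0.004,-0.028,0.005],0],[[-0.058,-0.077,0.026],[0.003,-0.027,0.005],0],[[-0.058,-0.077,0.032],[0.004,-0.028,0.005],0],[[-0.056,-0.075,0.037],[0.003,-0.028,0.005],0],[[-0.053,-0.075,0.043],[0.004,-0.027,0.005],0]]
[[[-0.05,-0.072,0.049],[0.003,-0.028,0.005],0],[[-0.048,-0.072,0.054],[0.004,-0.028,0.005],0],[[-0.043,-0.07,0.058],[0.003,-0.027,0.005],0],[[-0.039,-0.068,0.063],[0.004,-0.028,0.005],0],[[-0.035,-0.068,0.066],[0.003,-0.028,0.005],0],[[-0.03,-0.066,0.07],[0.003,-0.027,0.005],0],[[0,0,0],[0,0,0],0],[[0,0,0],[0,0,0],0]]
end [ 0.5665 -0.2918  0.2547]
```

>>> apply_moves(steps=[[[-0.138, 0.002, 0], [0, 0, -0.001], 1], [[-0.138, 0.002, 0], [0, 0, 0], 1], [[-0.138, 0.002, 0], [0, 0, -0.001], 1], [[-0.138, 0.001, 0], [0, 0, 0], 1], [[-0.138, 0.001, 0], [0, 0, -0.001], 1], [[0, 0, 0.1], [0, 0, 0], 1], [[0, 0, 0.1], [0, 0, 0], 1], [[0, 0, 0.1], [0, 0, 0], 1]])

```text
clock: 7.68
eef_pos: [0.612, -0.0108, 0.0632]
tool_rot: [0.116, 0.993, -0.0, -0.001]
ft_force: [0.3, 0.0, -0.4]
grip_width: 0.0852
grasp_force: 0.0
```

>>> apply_moves(steps=[[[0, 0, 0.1], [0, 0, 0], 1], [[0, 0, 0.1], [0, 0, 0], 1], [[0, 0, 0], [0, 0, 0], 1], [[0, 0, 0], [0, 0, 0], 0], [[0, 0, 0], [0, 0, 0], 0], [[0, 0, 0], [0, 0, 0], 0], [[0, 0, 0], [0, 0, 0], 0], [[0, 0, 0], [0, 0, 0], 0]])

```text
clock: 8.35
eef_pos: [0.6135, -0.0105, 0.0275]
tool_rot: [0.116, 0.993, 0.0, 0.001]
ft_force: [-0.5, -0.1, 0.6]
grip_width: 0.0255
grasp_force: 0.0
```

>>> apply_moves(steps=[[[0, 0, 0], [0, 0, 0], 0], [[0, 0, 0], [0, 0, 0], 0], [[0, 0, -0.05], [0, 0, 0], 0], [[0, 0, -0.12], [0, 0, 0], 0], [[0, 0, -0.12], [0, 0, 0], 0], [[0, 0, -0.12], [0, 0, 0], 0], [[0, 0, -0.07], [0, 0, 0], 0], [[0.0, 0, 0], [0, 0, 0], 0]])

```text
clock: 9.02
eef_pos: [0.615, -0.0106, 0.1267]
tool_rot: [0.116, 0.993, 0.0, 0.004]
ft_force: [1.2, -0.3, -1.1]
grip_width: 0.0191
grasp_force: 59.2
```

>>> apply_moves(steps=[[[0.09, -0.034, -0.087], [0, 0, 0], 0], [[0.09, -0.034, -0.087], [0, 0, 0], 0], [[0.09, -0.034, -0.087], [0, 0, 0], 0], [[0.09, -0.034, -0.087], [0, 0, 0], 0], [[0.09, -0.034, -0.087], [0, 0, 0], 0], [[0.09, -0.034, -0.087], [0, 0, 0], 0], [[0.09, -0.034, -0.087], [0, 0, 0], 0], [[0.09, -0.034, -0.087], [0, 0, 0], 0]])

```text
clock: 9.68
eef_pos: [0.4581, -0.0303, 0.2609]
tool_rot: [0.116, 0.993, -0.0, -0.001]
ft_force: [0.8, 0.3, -1.3]
grip_width: 0.0188
grasp_force: 59.2
```

>>> apply_moves(steps=[[[-0.059, -0.082, 0.002], [0.003, -0.028, 0.005], 0], [[-0.059, -0.081, 0.008], [0.004, -0.027, 0.005], 0], [[-0.06, -0.081, 0.014], [0.003, -0.028, 0.005], 0], [[-0.06, -0.079, 0.02], [0.004, -0.028, 0.005], 0], [[-0.058, -0.077, 0.026], [0.003, -0.027, 0.005], 0], [[-0.058, -0.077, 0.032], [0.004, -0.028, 0.005], 0], [[-0.056, -0.075, 0.037], [0.003, -0.028, 0.005], 0], [[-0.053, -0.075, 0.043], [0.004, -0.027, 0.005], 0]])

```text
clock: 10.35
eef_pos: [0.5198, -0.1804, 0.2575]
tool_rot: [0.17, 0.924, -0.083, 0.334]
ft_force: [0.6, -1.0, -2.7]
grip_width: 0.0191
grasp_force: 59.2
```

>>> apply_moves(steps=[[[-0.05, -0.072, 0.049], [0.003, -0.028, 0.005], 0], [[-0.048, -0.072, 0.054], [0.004, -0.028, 0.005], 0], [[-0.043, -0.07, 0.058], [0.003, -0.027, 0.005], 0], [[-0.039, -0.068, 0.063], [0.004, -0.028, 0.005], 0], [[-0.035, -0.068, 0.066], [0.003, -0.028, 0.005], 0], [[-0.03, -0.066, 0.07], [0.003, -0.027, 0.005], 0], [[0, 0, 0], [0, 0, 0], 0], [[0, 0, 0], [0, 0, 0], 0]])

```text
clock: 11.02
eef_pos: [0.5635, -0.2869, 0.2504]
tool_rot: [0.196, 0.805, -0.133, 0.544]
ft_force: [0.1, 1.0, -2.6]
grip_width: 0.019
grasp_force: 59.3
```

```bash
python3 - <<'E'
from plan import *
im,d,c=snap('side','s5'); o=bot.get_obs(); print(o['clock'],o['eef_pos'],o['joint_pos'].round(3),o['grip_width'],o['grasp_force'])
M=R.from_quat(o['tool_rot']).as_matrix(); print(M.round(3)); print('tip model',o['eef_pos']+M@[.157,0,.009])
W=world(c,d); hsv=cv2.cvtColor(im,cv2.COLOR_RGB2HSV); H,S,V=[hsv[...,i] for i in range(3)]
P=W[(H>20)&(H<35)&(S>130)&(W[...,2]>.06)&(W[...,0]>.4)&(W[...,0]<.65)&(W[...,1]<-.15)&(W[...,1]>-.4)]
print(len(P),P.min(0),P.max(0),P.mean(0)); L=P[P[:,2]<P[:,2].min()+.008]; print('low',L.mean(0))
E
```

```text
11.0667 [ 0.56425505 -0.28668277  0.25250377] [-0.464  0.137 -0.903 -0.661 -0.014  0.005] 0.018890932691476178 59.276121854782104
[[-0.329  0.46   0.825]
 [ 0.17   0.888 -0.428]
 [-0.929 -0.001 -0.37 ]]
tip model [ 0.52007795 -0.26386642  0.10331329]
131 [ 0.48661663 -0.2826269   0.10457358] [ 0.54064327 -0.23693812  0.31970084] [ 0.52889143 -0.27094198  0.12917241]
low [ 0.52291495 -0.26791813  0.10914104]
```

View pics/s5.png

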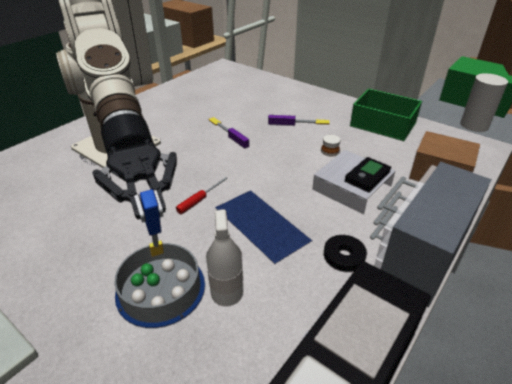

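```bash
python3 - <<'E'
import numpy as np
a1,a2,L,h=.506,.388,.385,.229
for t in (70,65,60,55,50):
  for rt in (.548,.578,.608):
    T=np.radians(t)
    r=rt+.157*np.cos(T)-.009*np.sin(T); z=.02+.157*np.sin(T)+.009*np.cos(T)
    p=np.pi/2-T; wr=r-L*np.cos(p); wz=z+L*np.sin(p)-h
    D=np.hypot(wr,wz); c=(a1*a1+a2*a2-D*D)/(2*a1*a2); q3=np.arccos(c)-np.pi/2
    al=np.arccos((a1*a1+D*D-a2*a2)/(2*a1*D)); q2=np.arctan2(wr,wz)-al; q4=p-q2+q3
    print(t,rt,np.round([wr,wz+h,q2,q3,q4],3))
E
```

```text
70 0.548 [ 0.231  0.302  0.427 -1.087 -1.165]
70 0.578 [ 0.261  0.302  0.437 -1.012 -1.1  ]
70 0.608 [ 0.291  0.302  0.453 -0.936 -1.04 ]
65 0.548 [ 0.257  0.329  0.338 -1.    -0.902]
65 0.578 [ 0.287  0.329  0.364 -0.927 -0.855]
65 0.608 [ 0.317  0.329  0.392 -0.854 -0.81 ]
60 0.548 [ 0.285  0.353  0.288 -0.909 -0.673]
60 0.578 [ 0.315  0.353  0.323 -0.838 -0.637]
60 0.608 [ 0.345  0.353  0.358 -0.765 -0.6  ]
55 0.548 [ 0.315  0.375  0.266 -0.816 -0.471]
55 0.578 [ 0.345  0.375  0.307 -0.745 -0.44 ]
55 0.608 [ 0.375  0.375  0.346 -0.672 -0.408]
50 0.548 [ 0.347  0.394  0.266 -0.72  -0.288]
50 0.578 [ 0.377  0.394  0.309 -0.649 -0.26 ]
50 0.608 [ 0.407  0.394  0.352 -0.576 -0.229]
```

The side view shows the stirrer held by its blue handle, paddle (157,247) hanging over the pot, and the bottle clear at (225,260).

```bash
cat >> plan.py <<'E'
C=np.array([.512,-.2695])
def tc(tip,t=63,D=.157,e=.009,ph=152.3):
    p,q=pose(0,0,0,ph,t); return np.array(tip)-q.apply([D,0,e]),q
def tip():
    o=bot.get_obs(); return o['eef_pos']+R.from_quat(o['tool_rot']).apply([.157,0,.009])
def circ(a,r,z=.020): return tc([C[0]+r*np.cos(np.radians(a)),C[1]+r*np.sin(np.radians(a)),z])
E
python3 - <<'E'
from plan import *
print(tip(),bot.get_obs()['joint_vel'].round(3))
s=rows([(tc([C[0]+.012,C[1],.075]),5)],0)
print(bot.get_obs()['clock'])
E
```

```text
[ 0.52007795 -0.26386642  0.10331329] [ 0.012 -0.044  0.028  0.005 -0.    -0.001]
[[[0.024,-0.004,0.031],[0.0,0.006,0.0],0],[[0.023,-0.003,0.031],[0.001,0.006,0.0],0],[[0.023,-0.004,0.031],[0.0,0.006,0.0],0],[[0.022,-0.003,0.032],[0.0,0.006,0.001],0],[[0.022,-0.004,0.033],[0.0,0.005,0.0],0],[[0,0,0],[0,0,0],0],[[0,0,0],[0,0,0],0],[[0,0,0],[0,0,0],0]]
end [ 0.58   -0.299   0.2189]
11.0667
```

>>> apply_moves(steps=[[[0.024, -0.004, 0.031], [0, 0.006, 0], 0], [[0.023, -0.003, 0.031], [0.001, 0.006, 0], 0], [[0.023, -0.004, 0.031], [0, 0.006, 0], 0], [[0.022, -0.003, 0.032], [0, 0.006, 0.001], 0], [[0.022, -0.004, 0.033], [0, 0.005, 0], 0], [[0, 0, 0], [0, 0, 0], 0], [[0, 0, 0], [0, 0, 0], 0], [[0, 0, 0], [0, 0, 0], 0]])

```text
clock: 11.73
eef_pos: [0.5813, -0.2996, 0.2219]
tool_rot: [0.204, 0.826, -0.125, 0.511]
ft_force: [1.3, 0.6, -0.1]
grip_width: 0.019
grasp_force: 59.3
```

```bash
python3 - <<'E'
from plan import *
print(tip()-[*C,0],cur()[0],bot.get_obs()['joint_pos'].round(3),R.from_quat(bot.get_obs()['tool_rot']).as_matrix().round(3))
s=rows([(tc([C[0]+.012,C[1],.045]),2),(tc([C[0]+.012,C[1],.020]),3)],0)
# circle
def turn(s,a0,rs,n=24):
    return rows([(circ(a0+360/n*(i+1),r),1) for i,r in enumerate(rs)],0,s)
s=turn(s,-26,np.r_[np.linspace(.014,.03,4),np.full(20,.03)])
s=turn(s,-26,np.full(24,.03))
E
```

```text
[ 0.01435158 -0.00118171  0.07742113] [ 0.58125993 -0.29964345  0.22190743] [-0.472  0.195 -0.826 -0.558 -0.009  0.006] [[-0.395  0.464  0.793]
 [ 0.208  0.886 -0.415]
 [-0.895  0.001 -0.447]]
[[[0.075,0.0,0.034],[0.0,0.001,0.0],0],[[0.075,0.0,0.033],[0.0,0.002,0.0],0],[[0.037,0.0,0.019],[0.0,0.0,0.0],0],[[0.038,0.0,0.019],[0.0,0.0,0.0],0],[[0.037,0.0,0.019],[0.0,0.0,0.0],0],[[0,0,0],[0,0,0],0],[[0,0,0],[0,0,0],0],[[0,0,0],[0,0,0],0]]
end [ 0.58   -0.2989  0.1639]
[[[-0.007,-0.008,0.013],[0.0,0.0,0.0],0],[[-0.006,0.031,0.013],[0.0,0.0,0.0],0],[[-0.002,0.039,0.002],[0.0,0.0,0.0],0],[[0.007,0.042,-0.012],[0.0,0.0,0.0],0],[[0.016,0.014,-0.032],[0.0,0.0,0.0],0],[[0.018,0.004,-0.035],[0.0,0.0,0.0],0],[[0.018,-0.006,-0.034],[0.0,0.0,0.0],0],[[0.016,-0.016,-0.032],[0.0,0.0,0.0],0]]
[[[0.014,-0.025,-0.027],[0.0,0.0,0.0],0],[[0.01,-0.032,-0.021],[0.0,0.0,0.0],0],[[0.006,-0.036,-0.012],[0.0,0.0,0.0],0],[[0.002,-0.039,-0.004],[0.0,0.0,0.0],0],[[-0.003,-0.039,0.006],[0.0,0.0,0.0],0],[[-0.007,-0.036,0.014],[0.0,0.0,0.0],0],[[-0.011,-0.03,0.022],[0.0,0.0,0.0],0],[[-0.015,-0.023,0.028],[0.0,0.0,0.0
[... 628 characters left out ...]
016,-0.016,-0.032],[0.0,0.0,0.0],0]]
[[[0.014,-0.025,-0.027],[0.0,0.0,0.0],0],[[0.01,-0.032,-0.021],[0.0,0.0,0.0],0],[[0.006,-0.036,-0.012],[0.0,0.0,0.0],0],[[0.002,-0.039,-0.004],[0.0,0.0,0.0],0],[[-0.003,-0.039,0.006],[0.0,0.0,0.0],0],[[-0.007,-0.036,0.014],[0.0,0.0,0.0],0],[[-0.011,-0.03,0.022],[0.0,0.0,0.0],0],[[-0.015,-0.023,0.028],[0.0,0.0,0.0],0]]
[[[-0.016,-0.014,0.033],[0.0,0.0,0.0],0],[[-0.018,-0.004,0.035],[0.0,0.0,0.0],0],[[-0.018,0.006,0.034],[0.0,0.0,0.0],0],[[-0.016,0.017,0.032],[0.0,0.0,0.0],0],[[-0.014,0.024,0.027],[0.0,0.0,0.0],0],[[-0.01,0.032,0.02],[0.0,0.0,0.0],0],[[-0.007,0.037,0.013],[0.0,0.0,0.0],0],[[-0.001,0.039,0.003],[0.0,0.0,0.0],0]]
end [ 0.5949 -0.3119  0.164 ]
```

>>> apply_moves(steps=[[[0.075, 0, 0.034], [0, 0.001, 0], 0], [[0.075, 0, 0.033], [0, 0.002, 0], 0], [[0.037, 0, 0.019], [0, 0, 0], 0], [[0.038, 0, 0.019], [0, 0, 0], 0], [[0.037, 0, 0.019], [0, 0, 0], 0], [[0, 0, 0], [0, 0, 0], 0], [[0, 0, 0], [0, 0, 0], 0], [[0, 0, 0], [0, 0, 0], 0]])

```text
clock: 12.4
eef_pos: [0.5802, -0.299, 0.1647]
tool_rot: [0.204, 0.828, -0.124, 0.507]
ft_force: [0.5, -0.2, -0.7]
grip_width: 0.0189
grasp_force: 59.3
```

```bash
python3 -c "
from plan import *
print(tip()-[*C,0],bot.get_obs()['ft_force'],bot.get_obs()['joint_pos'].round(3))"
```

```text
[1.22154475e-02 2.27059571e-05 2.07051604e-02] [ 0.50524234 -0.18409704 -0.73451665] [-0.472  0.341 -0.879 -0.748 -0.009  0.006]
```

>>> apply_moves(steps=[[[-0.007, -0.008, 0.013], [0, 0, 0], 0], [[-0.006, 0.031, 0.013], [0, 0, 0], 0], [[-0.002, 0.039, 0.002], [0, 0, 0], 0], [[0.007, 0.042, -0.012], [0, 0, 0], 0], [[0.016, 0.014, -0.032], [0, 0, 0], 0], [[0.018, 0.004, -0.035], [0, 0, 0], 0], [[0.018, -0.006, -0.034], [0, 0, 0], 0], [[0.016, -0.016, -0.032], [0, 0, 0], 0]])

```text
clock: 13.07
eef_pos: [0.5649, -0.2678, 0.1636]
tool_rot: [0.204, 0.829, -0.124, 0.507]
ft_force: [0.0, 0.2, -1.5]
grip_width: 0.0185
grasp_force: 59.3
```

>>> apply_moves(steps=[[[0.014, -0.025, -0.027], [0, 0, 0], 0], [[0.01, -0.032, -0.021], [0, 0, 0], 0], [[0.006, -0.036, -0.012], [0, 0, 0], 0], [[0.002, -0.039, -0.004], [0, 0, 0], 0], [[-0.003, -0.039, 0.006], [0, 0, 0], 0], [[-0.007, -0.036, 0.014], [0, 0, 0], 0], [[-0.011, -0.03, 0.022], [0, 0, 0], 0], [[-0.015, -0.023, 0.028], [0, 0, 0], 0]])

```text
clock: 13.73
eef_pos: [0.5431, -0.3172, 0.1643]
tool_rot: [0.205, 0.828, -0.125, 0.507]
ft_force: [-0.1, -1.1, -1.3]
grip_width: 0.0186
grasp_force: 59.3
```

>>> apply_moves(steps=[[[-0.016, -0.014, 0.033], [0, 0, 0], 0], [[-0.018, -0.004, 0.035], [0, 0, 0], 0], [[-0.018, 0.006, 0.034], [0, 0, 0], 0], [[-0.016, 0.017, 0.032], [0, 0, 0], 0], [[-0.014, 0.024, 0.027], [0, 0, 0], 0], [[-0.01, 0.032, 0.02], [0, 0, 0], 0], [[-0.007, 0.037, 0.013], [0, 0, 0], 0], [[-0.001, 0.039, 0.003], [0, 0, 0], 0]])

```text
clock: 14.4
eef_pos: [0.5955, -0.3107, 0.1635]
tool_rot: [0.204, 0.828, -0.124, 0.507]
ft_force: [-1.8, 1.3, 0.2]
grip_width: 0.0189
grasp_force: 59.8
```

```bash
cat > beads.py <<'E'
from plan import *
im,d,c=snap('top','tb%d'%int(bot.get_obs()['clock']*100)); W=world(c,d)
hsv=cv2.cvtColor(im,cv2.COLOR_RGB2HSV); H,S,V=[hsv[...,i] for i in range(3)]
ins=np.hypot(W[...,0]-C[0],W[...,1]-C[1])<.1
for nm,m in (('g',(H>40)&(H<80)&(S>130)),('w',(S<60)&(V>130))):
    n,l,s,cc=cv2.connectedComponentsWithStats((m&ins&(W[...,2]<.05)).astype(np.uint8),connectivity=4)
    for i in range(1,n):
        if s[i,4]>2: print(nm,s[i,4],(W[l==i].mean(0)-[*C,0]).round(3),cc[i].round(1))
print('tip',tip()-[*C,0],bot.get_obs()['clock'])
E
python3 beads.py
```

```text
w 237 [ 0.008  0.063 -0.   ] [332.9 182.6]
w 3 [ 0.083 -0.052 -0.   ] [368. 161.]
w 24 [0.044 0.007 0.029] [352.5 170.9]
w 25 [0.006 0.06  0.029] [336.  182.4]
w 24 [-0.035  0.043  0.028] [341.  195.3]
tip [ 0.02803527 -0.01034104  0.01989569] 14.45
```

Works smoothly; two more full turns.

>>> apply_moves(steps=[[[0.003, 0.038, -0.005], [0, 0, 0], 0], [[0.007, 0.036, -0.014], [0, 0, 0], 0], [[0.011, 0.03, -0.022], [0, 0, 0], 0], [[0.015, 0.023, -0.029], [0, 0, 0], 0], [[0.016, 0.014, -0.032], [0, 0, 0], 0], [[0.018, 0.004, -0.035], [0, 0, 0], 0], [[0.018, -0.006, -0.034], [0, 0, 0], 0], [[0.016, -0.016, -0.032], [0, 0, 0], 0]])

```text
clock: 15.12
eef_pos: [0.5651, -0.2684, 0.164]
tool_rot: [0.204, 0.828, -0.124, 0.507]
ft_force: [0.1, -0.4, -0.3]
grip_width: 0.0187
grasp_force: 59.4
```

>>> apply_moves(steps=[[[0.014, -0.025, -0.027], [0, 0, 0], 0], [[0.01, -0.032, -0.021], [0, 0, 0], 0], [[0.006, -0.036, -0.012], [0, 0, 0], 0], [[0.002, -0.039, -0.004], [0, 0, 0], 0], [[-0.003, -0.039, 0.006], [0, 0, 0], 0], [[-0.007, -0.036, 0.014], [0, 0, 0], 0], [[-0.011, -0.03, 0.022], [0, 0, 0], 0], [[-0.015, -0.023, 0.028], [0, 0, 0], 0]])

```text
clock: 15.78
eef_pos: [0.5431, -0.3171, 0.1642]
tool_rot: [0.205, 0.828, -0.125, 0.507]
ft_force: [0.2, 1.3, -0.7]
grip_width: 0.0188
grasp_force: 59.4
```

>>> apply_moves(steps=[[[-0.016, -0.014, 0.033], [0, 0, 0], 0], [[-0.018, -0.004, 0.035], [0, 0, 0], 0], [[-0.018, 0.006, 0.034], [0, 0, 0], 0], [[-0.016, 0.017, 0.032], [0, 0, 0], 0], [[-0.014, 0.024, 0.027], [0, 0, 0], 0], [[-0.01, 0.032, 0.02], [0, 0, 0], 0], [[-0.007, 0.037, 0.013], [0, 0, 0], 0], [[-0.001, 0.039, 0.003], [0, 0, 0], 0]])

```text
clock: 16.45
eef_pos: [0.5961, -0.3111, 0.1643]
tool_rot: [0.204, 0.828, -0.124, 0.507]
ft_force: [0.0, -0.4, -1.7]
grip_width: 0.0192
grasp_force: 59.4
```

>>> apply_moves(steps=[[[0.003, 0.038, -0.005], [0, 0, 0], 0], [[0.007, 0.036, -0.014], [0, 0, 0], 0], [[0.011, 0.03, -0.022], [0, 0, 0], 0], [[0.015, 0.023, -0.029], [0, 0, 0], 0], [[0.016, 0.014, -0.032], [0, 0, 0], 0], [[0.018, 0.004, -0.035], [0, 0, 0], 0], [[0.018, -0.006, -0.034], [0, 0, 0], 0], [[0.016, -0.016, -0.032], [0, 0, 0], 0]])

```text
clock: 17.12
eef_pos: [0.565, -0.2684, 0.1639]
tool_rot: [0.204, 0.828, -0.124, 0.507]
ft_force: [-1.6, -1.2, -0.2]
grip_width: 0.0189
grasp_force: 59.4
```

>>> apply_moves(steps=[[[0.014, -0.025, -0.027], [0, 0, 0], 0], [[0.01, -0.032, -0.021], [0, 0, 0], 0], [[0.006, -0.036, -0.012], [0, 0, 0], 0], [[0.002, -0.039, -0.004], [0, 0, 0], 0], [[-0.003, -0.039, 0.006], [0, 0, 0], 0], [[-0.007, -0.036, 0.014], [0, 0, 0], 0], [[-0.011, -0.03, 0.022], [0, 0, 0], 0], [[-0.015, -0.023, 0.028], [0, 0, 0], 0]])

```text
clock: 17.78
eef_pos: [0.5431, -0.3172, 0.1643]
tool_rot: [0.205, 0.828, -0.125, 0.507]
ft_force: [-0.4, 0.1, -0.8]
grip_width: 0.0188
grasp_force: 59.4
```

>>> apply_moves(steps=[[[-0.016, -0.014, 0.033], [0, 0, 0], 0], [[-0.018, -0.004, 0.035], [0, 0, 0], 0], [[-0.018, 0.006, 0.034], [0, 0, 0], 0], [[-0.016, 0.017, 0.032], [0, 0, 0], 0], [[-0.014, 0.024, 0.027], [0, 0, 0], 0], [[-0.01, 0.032, 0.02], [0, 0, 0], 0], [[-0.007, 0.037, 0.013], [0, 0, 0], 0], [[-0.001, 0.039, 0.003], [0, 0, 0], 0]])

```text
clock: 18.45
eef_pos: [0.5961, -0.3111, 0.1643]
tool_rot: [0.204, 0.828, -0.124, 0.507]
ft_force: [1.0, 0.4, -1.2]
grip_width: 0.019
grasp_force: 59.4
```

```bash
python3 beads.py; python3 - <<'E'
from plan import *
im,d,c=snap('side','s6'); W=world(c,d)
cv2.imwrite('pics/c6.png',cv2.resize(im[170:330,70:270,::-1],(600,480)))
E
```

```text
g 10 [ 0.04  -0.003  0.027] [355.5 172.5]
w 240 [ 0.007  0.063 -0.001] [332.8 183. ]
w 4 [ 0.082 -0.053 -0.001] [368.  161.2]
w 25 [0.051 0.013 0.028] [350.6 169. ]
w 24 [0.006 0.06  0.029] [336.  182.3]
w 25 [-0.046  0.032  0.029] [344.4 199. ]
tip [ 0.02830895 -0.0106586   0.02018017] 18.5
```

View pics/c6.png

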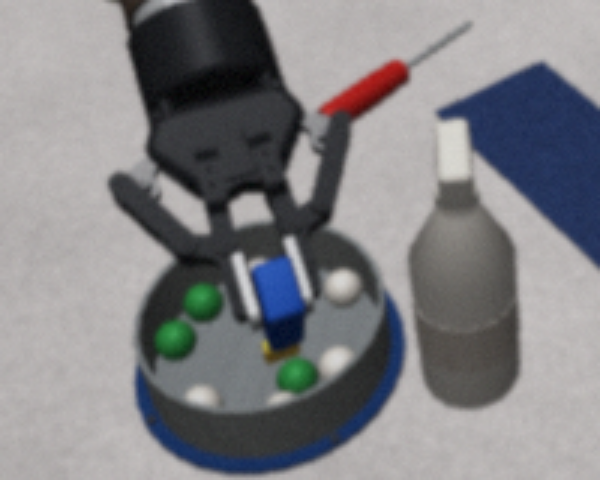

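The side crop shows one green bead at (297,375), well apart from the two others at (203,300) and (175,340). All beads are in the pot and the bottle hasn't moved. I'll finish the third turn past its start and lift out.

>>> apply_moves(steps=[[[0.003, 0.038, -0.005], [0, 0, 0], 0], [[0.007, 0.036, -0.014], [0, 0, 0], 0], [[0, 0, 0], [0, 0, 0], 0], [[-0.08, 0, -0.04], [0, 0, 0], 0], [[-0.11, 0, -0.056], [0, 0, 0], 0], [[-0.11, 0, -0.056], [0, 0, 0], 0], [[-0.11, 0, -0.056], [0, 0, 0], 0], [[-0.04, 0, -0.02], [0, 0, 0], 0]])

```text
clock: 19.22
eef_pos: [0.5994, -0.2977, 0.2706]
tool_rot: [0.204, 0.826, -0.125, 0.51]
ft_force: [-0.2, -0.3, -0.1]
grip_width: 0.019
grasp_force: 59.4
```

```bash
python3 - <<'E'
from plan import *
print(tip()-[*C,0],cur()[0])
s=rows([(pose(.46,-.03,.26,166.6),15)],0)
rows([(pose(.612,-.0106,.125,166.6),7)],0,s)
E
```

```text
[0.03231338 0.00092861 0.12620887] [ 0.59939937 -0.29767325  0.27059937]
[[[0.04,0.057,-0.072],[-0.003,0.023,-0.005],0],[[0.045,0.059,-0.069],[-0.003,0.024,-0.004],0],[[0.048,0.06,-0.064],[-0.003,0.023,-0.005],0],[[0.053,0.062,-0.061],[-0.003,0.023,-0.005],0],[[0.055,0.062,-0.056],[-0.002,0.024,-0.005],0],[[0.059,0.064,-0.051],[-0.003,0.023,-0.004],0],[[0.061,0.065,-0.046],[-0.003,0.023,-0.005],0],[[0.063,0.067,-0.041],[-0.003,0.024,-0.005],0]]
[[[0.065,0.068,-0.036],[-0.003,0.023,-0.005],0],[[0.067,0.069,-0.03],[-0.003,0.024,-0.005],0],[[0.067,0.071,-0.024],[-0.003,0.023,-0.004],0],[[0.068,0.072,-0.019],[-0.003,0.023,-0.005],0],[[0.068,0.072,-0.014],[-0.003,0.024,-0.005],0],[[0.068,0.074,-0.007],[-0.003,0.023,-0.004],0],[[0.067,0.075,-0.002],[-0.002,0.023,-0.005],0],[[0,0,0],[0,0,0],0]]
end [ 0.46   -0.0301  0.26  ]
[[[-0.102,0.039,0.096],[0.0,0.0,0.0],0],[[-0.103,0.039,0.097],[0.0,0.0,0.0],0],[[-0.102,0.039,0.096],[0.0,0.0,0.0],0],[[-0.102,0.039,0.097],[0.0,0.0,0.0],0],[[-0.102,0.039,0.096],[0.0,0.0,0.0],0],[[-0.103,0.038,0.097],[0.0,0.0,0.0],0],[[-0.102,0.039,0.096],[0.0,0.0,0.0],0],[[0,0,0],[0,0,0],0]]
end [ 0.612  -0.0107  0.1251]
```

>>> apply_moves(steps=[[[0.04, 0.057, -0.072], [-0.003, 0.023, -0.005], 0], [[0.045, 0.059, -0.069], [-0.003, 0.024, -0.004], 0], [[0.048, 0.06, -0.064], [-0.003, 0.023, -0.005], 0], [[0.053, 0.062, -0.061], [-0.003, 0.023, -0.005], 0], [[0.055, 0.062, -0.056], [-0.002, 0.024, -0.005], 0], [[0.059, 0.064, -0.051], [-0.003, 0.023, -0.004], 0], [[0.061, 0.065, -0.046], [-0.003, 0.023, -0.005], 0], [[0.063, 0.067, -0.041], [-0.003, 0.024, -0.005], 0]])

```text
clock: 19.88
eef_pos: [0.5227, -0.1535, 0.2608]
tool_rot: [0.164, 0.954, -0.06, 0.243]
ft_force: [1.0, 0.3, -1.1]
grip_width: 0.0187
grasp_force: 59.3
```

>>> apply_moves(steps=[[[0.065, 0.068, -0.036], [-0.003, 0.023, -0.005], 0], [[0.067, 0.069, -0.03], [-0.003, 0.024, -0.005], 0], [[0.067, 0.071, -0.024], [-0.003, 0.023, -0.004], 0], [[0.068, 0.072, -0.019], [-0.003, 0.023, -0.005], 0], [[0.068, 0.072, -0.014], [-0.003, 0.024, -0.005], 0], [[0.068, 0.074, -0.007], [-0.003, 0.023, -0.004], 0], [[0.067, 0.075, -0.002], [-0.002, 0.023, -0.005], 0], [[0, 0, 0], [0, 0, 0], 0]])

```text
clock: 20.55
eef_pos: [0.4591, -0.0279, 0.2557]
tool_rot: [0.116, 0.993, 0.001, -0.005]
ft_force: [0.9, -0.4, -2.1]
grip_width: 0.0189
grasp_force: 59.3
```

>>> apply_moves(steps=[[[-0.102, 0.039, 0.096], [0, 0, 0], 0], [[-0.103, 0.039, 0.097], [0, 0, 0], 0], [[-0.102, 0.039, 0.096], [0, 0, 0], 0], [[-0.102, 0.039, 0.097], [0, 0, 0], 0], [[-0.102, 0.039, 0.096], [0, 0, 0], 0], [[-0.103, 0.038, 0.097], [0, 0, 0], 0], [[-0.102, 0.039, 0.096], [0, 0, 0], 0], [[0, 0, 0], [0, 0, 0], 0]])

```text
clock: 21.22
eef_pos: [0.6109, -0.0098, 0.1146]
tool_rot: [0.117, 0.993, 0.0, -0.005]
ft_force: [0.1, -0.0, -2.0]
grip_width: 0.0188
grasp_force: 59.3
```

```bash
python3 - <<'E'
from plan import *
print(cur()[0],cur()[1].as_matrix().round(3))
im,d,c=snap('side','s7');W=world(c,d); hsv=cv2.cvtColor(im,cv2.COLOR_RGB2HSV); H,S,V=[hsv[...,i] for i in range(3)]
B=(W[...,0]>.4)&(W[...,1]>-.1)&(W[...,1]<.1)&(W[...,2]>.06)
for m in ((H>20)&(H<35)&(S>130),(H>100)&(H<125)&(S>130)&(V>60)):
    P=W[m&B]; print(len(P),np.percentile(P,[3,97],axis=0).round(4))
rows([(pose(.612,-.0106,.06,166.6),4)],0)
E
```

```text
[ 0.61093812 -0.00978221  0.11456808] [[-0.973  0.232 -0.01 ]
 [ 0.232  0.973  0.001]
 [ 0.01  -0.001 -1.   ]]
108 [[0.4595 0.0082 0.1167]
 [0.4977 0.0322 0.1232]]
227 [[ 0.5895 -0.0282  0.0968]
 [ 0.6498 -0.001   0.1329]]
[[[-0.004,0.0,0.071],[0.0,-0.001,0.0],0],[[-0.004,0.0,0.07],[0.0,-0.001,0.0],0],[[-0.003,0.0,0.071],[0.0,0.0,0.0],0],[[-0.004,0.0,0.071],[0.0,-0.001,0.0],0],[[0,0,0],[0,0,0],0],[[0,0,0],[0,0,0],0],[[0,0,0],[0,0,0],0],[[0,0,0],[0,0,0],0]]
end [ 0.6121 -0.0107  0.06  ]
```

>>> apply_moves(steps=[[[0, 0, 0.07], [0, -0.013, 0], 0], [[0, 0, 0.07], [0, -0.012, 0], 0], [[0, 0, 0.07], [0, 0, 0], 0], [[0, 0, 0.07], [0, 0, 0], 0], [[0, 0, 0], [0, 0, 0], 0], [[0, 0, 0], [0, 0, 0], 0], [[0, 0, 0], [0, 0, 0], 0], [[0, 0, 0], [0, 0, 0], 0]])

```text
clock: 21.93
eef_pos: [0.6133, -0.0104, 0.0663]
tool_rot: [0.117, 0.992, -0.004, 0.037]
ft_force: [0.5, 0.2, -0.7]
grip_width: 0.0192
grasp_force: 59.3
```

```bash
python3 - <<'E'
from plan import *
print(cur()[0],cur()[1].as_matrix().round(3))
im,d,c=snap('side','s8');W=world(c,d); hsv=cv2.cvtColor(im,cv2.COLOR_RGB2HSV); H,S,V=[hsv[...,i] for i in range(3)]
B=(W[...,0]>.4)&(W[...,1]>-.1)&(W[...,1]<.1)&(W[...,2]>.02)
for m in ((H>20)&(H<35)&(S>130),(H>100)&(H<125)&(S>130)&(V>60)):
    P=W[m&B]; print(len(P),np.percentile(P,[3,97],axis=0).round(4))
    for x in np.arange(.46,.66,.02):
        Q=P[abs(P[:,0]-x)<.01]
        if len(Q)>5: print(x.round(2),np.percentile(Q[:,2],[4,96]).round(4))
E
```

```text
[ 0.61327771 -0.01037898  0.06626889] [[-0.97   0.232  0.073]
 [ 0.232  0.973 -0.017]
 [-0.075  0.001 -0.997]]
98 [[0.4601 0.0068 0.0573]
 [0.5    0.0305 0.0629]]
0.46 [0.0577 0.0613]
0.48 [0.0581 0.0623]
0.5 [0.0573 0.0621]
246 [[ 0.5817 -0.029   0.0456]
 [ 0.654  -0.0026  0.0754]]
0.58 [0.0451 0.0499]
0.6 [0.0599 0.0741]
0.62 [0.0472 0.0843]
0.64 [0.0459 0.0742]
```

>>> apply_moves(steps=[[[0, 0, 0.07], [0, 0, 0], 0], [[0, 0, 0.07], [0, 0, 0], 0], [[0, 0, 0.04], [0, 0, 0], 0], [[0, 0, 0.02], [0, 0, 0], 0], [[0, 0, 0], [0, 0, 0], 0], [[0, 0, 0], [0, 0, 0], 0], [[0, 0, 0], [0, 0, 0], 0.55], [[0, 0, 0], [0, 0, 0], 0.55]])

```text
clock: 22.65
eef_pos: [0.6159, -0.0108, 0.0257]
tool_rot: [0.117, 0.992, -0.004, 0.037]
ft_force: [-0.6, -0.1, 0.1]
grip_width: 0.042
grasp_force: 0.0
```

>>> apply_moves(steps=[[[0, 0, 0], [0, 0, 0], 0.9], [[0, 0, 0], [0, 0, 0], 0.9], [[0, 0, 0], [0, 0, 0], 0.9], [[0, 0, -0.08], [0, 0, 0], 1], [[0, 0, -0.15], [0, 0, 0], 1], [[0, 0, -0.2], [0, 0, 0], 1], [[0, 0, -0.2], [0, 0, 0], 1], [[0, 0, -0.1], [0, 0, 0], 1]])

```text
clock: 23.32
eef_pos: [0.6067, -0.0083, 0.1754]
tool_rot: [0.117, 0.992, -0.004, 0.039]
ft_force: [0.9, 0.2, 0.8]
grip_width: 0.0857
grasp_force: 0.0
```

>>> apply_moves(steps=[[[0.2, 0, -0.05], [0, 0, 0], 1], [[0.2, 0, -0.05], [0, 0, 0], 1], [[0.2, 0, -0.05], [0, 0, 0], 1], [[0.2, 0, -0.05], [0, 0, 0], 1], [[0.1, 0, 0], [0, 0, 0], 1], [[0, 0, 0], [0, 0, 0], 1], [[0, 0, 0], [0, 0, 0], 1], [[0, 0, 0], [0, 0, 0], 1]])

```text
clock: 23.98
eef_pos: [0.4284, 0.034, 0.1975]
tool_rot: [0.117, 0.992, -0.004, 0.037]
ft_force: [0.2, -0.2, -0.4]
grip_width: 0.085
grasp_force: 0.0
```

```bash
python3 beads.py; python3 - <<'E'
from plan import *
im,d,c=snap('side','s9');W=world(c,d); hsv=cv2.cvtColor(im,cv2.COLOR_RGB2HSV); H,S,V=[hsv[...,i] for i in range(3)]
B=(W[...,0]>.4)&(W[...,1]>-.1)&(W[...,1]<.1)&(W[...,2]>.013)
for m in ((H>20)&(H<35)&(S>130),(H>100)&(H<125)&(S>130)&(V>60)):
    P=W[m&B]; print(len(P),np.percentile(P,[3,97],axis=0).round(4))
E
```

```text
g 30 [ 0.036 -0.006  0.028] [356.6 173.6]
g 32 [-0.048 -0.035  0.028] [365.5 200.3]
g 30 [-0.058 -0.004  0.028] [355.7 203.2]
w 16 [0.05  0.014 0.03 ] [350.5 169. ]
w 17 [ 0.05  -0.031  0.029] [364.5 169.6]
w 17 [0.006 0.06  0.029] [336.  182.4]
w 16 [ 0.006 -0.059  0.029] [373.  183.5]
w 3 [-0.041  0.087 -0.001] [325.3 197.3]
w 18 [-0.045  0.032  0.029] [344.5 198.8]
w 4 [-0.054  0.081  0.002] [327.2 201.2]
w 3 [-0.062  0.075 -0.002] [328.7 203.7]
w 3 [-0.067  0.069  0.   ] [330.7 205.3]
w 6 [-0.094  0.004 -0.001] [350.3 214.2]
tip [-0.23502023  0.3396243   0.17684373] 24.0333
116 [[ 0.4254 -0.0135  0.0187]
 [ 0.5049  0.0314  0.2396]]
349 [[ 0.5703 -0.0285  0.018 ]
 [ 0.6545  0.0025  0.0353]]
```

View pics/s9.png

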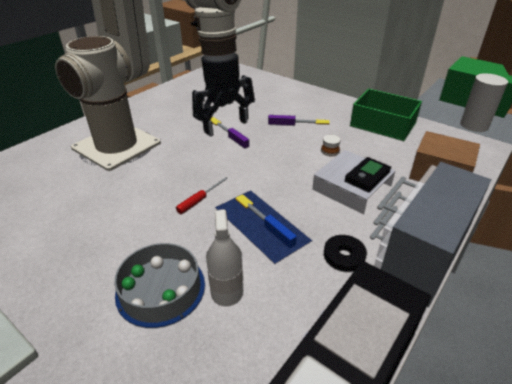

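The stirrer lies flat on the mat (265,220). All eight beads are in the pot, with greens about 90 mm apart, and the bystanders haven't moved.

```bash
python3 -c "
from workcell import bot
print(bot.job_done())"
```

```text
the job is handed in; nothing more can be done
None
```

I handed the job in at about 24 s on the robot clock; no verdict came back. The last check showed the stirrer flat and released on the mat after three stirring turns, green beads up to about 90 mm apart, all eight beads in the pot, and no visible shift of the bottle, jar, reel or screwdriver.

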